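# Free the glued whistle plug from its toggle clamp and stand it on the gauge disc

### The job

The mended maple plug is held down in the gluing jig by the over-centre toggle clamp. With the plug still in its socket, flip the clamp's upright handle right over to its open stop and leave it open; then lift the plug out and stand it upright in the middle of the round steel gauge disc, setting it down without dropping it, and let go.

Things in the scene. Friction and masses are not known exactly. Their poses are not given: they have to be found in the camera images.
- plug_mid (a point): Centre (half-way up, on the axis; z along it) of the loose maple plug: pale wood cylinder 30 mm across, 56 mm tall, 30 g, thin dark crack down its side. Starts upright under the clamp's foot, on the fixed jig's 18 mm board (190 x 100), in a low iron collar (44 mm outside, 34 inside, rim 10 mm above the board). The shorter, fatter loose cylinder is a spare, not this one.
- clamp (a joint): Angle, rad: 0 clamped, 1.9 open stop. One rigid heavy iron lever on a level pivot 85 mm from the plug, 88 mm up: arm with a rubber foot on the plug's top, and upright handle leaning 20 deg to the plug. It opens as the handle swings away from the plug, to lie level, arm raised clear. Its weight acts over centre: below 0.6 it falls shut, past 0.9 it falls open and stays. Push under 10 N.
- handle_knob (a point): Centre of the round iron knob, 32 mm across, at the end of the clamp's handle, an iron rod 14 mm thick. When clamped it is 184 mm above the table, 102 mm from the pivot, level distance 35 mm from the pivot towards the plug. Axes turn with the lever: y is the hinge axis; when clamped x is level and points from plug to pivot, the way to push the handle.
- disc_top (a point): Centre of the upper face of the round steel gauge disc, 100 mm across, 10 mm thick, lying flat on the desk and fixed; z up. The flat square steel block of like size is not it.

How it is judged:
On the way:
1. the clamp is flipped to its open stop while the plug is still in its socket (value of joint clamp above 1.7 rad and distance of plug_mid from where it was at the start of the episode below 0.012 m), for 0.2 s.
At the end, for the whole second after the job is handed in: The clamp stays open (lever beyond 1.6 rad), and the plug stands upright (within 10 degrees, right way up) at rest on the gauge disc, its axis within 22 mm of the disc's centre, released (value of joint clamp above 1.6 rad and horizontal distance between plug_mid and disc_top below 0.022 m and z of plug_mid in the frame of disc_top between 0.023 and 0.033 m and angle between plug_mid's own z axis and vertical below 0.17 rad and linear speed of plug below 0.02 m/s); the robot touches nothing.
It fails at once if the plug is dropped or thrown (moving faster than 0.6 m/s with no finger on it, as after a fall of about 18 mm) (linear speed of plug above 0.6 m/s and contact force between the fingers and plug below 0.05 N).
It also fails if it takes over 53 s, if anything falls off the work surface, if the arm or the gripper's body presses on something with over 40 N, if the wrist force passes 120 N, or if a joint passes its speed limit or range.

### The arm

A 6-joint arm with a two-finger parallel gripper is mounted at the origin on the work surface. World frame = base frame: x ahead of the robot, y to its left, z up, the work surface at z = 0. Lengths are in m, angles in rad, forces in N, time in s.
With the tool pointing down it reaches from about 0.275 to 0.825 m from the base axis. Payload 5.2 kg.
Tool frame: the origin (TCP) lies at the very end of the fingers, on their centre line; the grasp point (between the pads) lies 19 mm behind it; x points along the fingers, z is the direction in which the jaws open and shut, and the axes are right-handed (so a half turn about x gives the same grasp; the last joint's range is limited). The gripper opens to 93 mm and grips with 3 to 60 N. Pads are 15 mm wide; open, the fingers measure 128 mm over their backs; the gripper's body (75 mm by 188 mm) begins 65 mm behind the grasp point.
Start: joints at [1.145, 0.259, 1.535, -0, 1.348, -0.203], TCP at [0.122, 0.536, 0.219] pointing down, gripper open.
Joint ranges: [-3.14, 3.14], [-0.91, 2.08], [0.19, 2.58], [-1.22, 4.36], [0.22, 2.71], [-3.12, 3.12]. Speed limits (rad/s): [2.57, 2.57, 3.14, 3.14, 3.14, 3.14].

### API

Orientations are given as a unit quaternion [x, y, z, w].
In Python, from workcell import ctrl gives the robot as it stands.
- The arm moves only by the shell command python3 -m pendant 'ROWS' [FORCE]. ROWS is text: rows parted by semicolons, each of 7 numbers parted by spaces: the turn, a rotation vector about the world's x, y, z in rad, then the shift along the world's x, y, z in mm, then the finger opening in mm, from 0 to 93. In form: rx ry rz x y z claw; .... A call has 1 to 8 rows; each row shifts and turns the commanded pose from where the row before left it; what a row does not reach is not made up. A row lasts 1/12 s, in which the tool goes at most 41.7 mm and 7.16 degrees, less where a joint would pass 70% of its speed; a pose out of reach is approached as far as the arm can. A call with a gripper value outside its range is refused whole. The fingers move at their own pace and stop on an object; FORCE is the grip in N (left out, the last holds). Time passes only in rows, so rows that do not move let the fingers close. It gives the time, the measured TCP pose, the force and the opening at its end, in the units of the state.
- ctrl.sense(): the state, without advancing time (a new reading comes with each control period).
- ctrl.grab_frame(name): name is "side" or "top"; returns a dict with "color" (480x640x3 uint8, blue, green, red), "intrinsics" (3x3 intrinsics, pixels), "k1" (the pictures are not rectified: a ray, as slopes to the right and down, at radius r is drawn at 1 + k1 r^2 times it, then the intrinsics apply), "rvec" (rotation vector, rad) and "tvec" (3), from world to camera coordinates, as OpenCV has them. Camera axes: x right, y down, z forward; pixel columns grow to the right and rows downward; lengths in m; the calibration is good to about 2 mm. A picture is of the moment at which its call begins. There is no depth.
- ctrl.hand_in(): hands the job in, once; it reports no verdict.
The state is a dict: "time_s": time; "qpos": joint angles; "qd": joint speeds; "effort": joint torques, N m; "ee_pos": TCP position; "eef_rot": TCP orientation; "contact_force": force on the tool from outside, world axes, zero at the start; "torque": the same for the moment, N m; "grip_width": opening from 0.0 (shut) to 1.0 (fully open).
Only numpy, scipy, OpenCV 4.12 (cv2) and the standard library are available. Lean on these libraries where they do the work, as an engineer would, in place of code of your own. Each camera call takes 0.05 s, during which the arm holds its last target.

## Working session

There is one attempt and no reset: what is moved stays moved. The work goes in short steps, Python scripts to look and compute and a shell command to move; the robot and the scene stay as the last step left them, time stands still between calls to the robot, and variables do not carry over. Pictures are saved under pics/ and viewed, and the job is handed in when it is done.

```bash
mkdir -p pics; ls
cat > h.py <<'E'
import numpy as np, cv2
from workcell import ctrl
def grab(n,fn=None):
    f=ctrl.grab_frame(n)
    if fn: cv2.imwrite('pics/'+fn,f['color'])
    return f
def dist(f): return np.array([f['k1'],0,0,0,0],float)
def proj(f,P):
    p,_=cv2.projectPoints(np.array(P,float).reshape(-1,1,3),np.array(f['rvec'],float),np.array(f['tvec'],float),np.array(f['intrinsics'],float),dist(f)); return p.reshape(-1,2)
def ray(f,uv):
    n=cv2.undistortPoints(np.array(uv,float).reshape(-1,1,2),np.array(f['intrinsics'],float),dist(f)).reshape(2)
    R,_=cv2.Rodrigues(np.array(f['rvec'],float)); t=np.array(f['tvec'],float).reshape(3)
    return -R.T@t, R.T@np.array([n[0],n[1],1.])
def onz(f,uv,z):
    c,d=ray(f,uv); return c+d*(z-c[2])/d[2]
def tri(f1,u1,f2,u2):
    c1,d1=ray(f1,u1);c2,d2=ray(f2,u2); d1/=np.linalg.norm(d1);d2/=np.linalg.norm(d2)
    s=np.linalg.lstsq(np.array([d1,-d2]).T,c2-c1,rcond=None)[0]
    a=c1+s[0]*d1;b=c2+s[1]*d2; return (a+b)/2,np.linalg.norm(a-b)
E
python3 - <<'E'
from h import *
for n in('side','top'):
    f=grab(n,n+'0.png'); print(n,ray(f,(320,240)),f['k1'],f['intrinsics'][0])
s=ctrl.sense();print(s)
E
```

```text
pics
side (array([0.32993324, 0.75869299, 0.9497775 ]), array([ 0.19468624, -0.66503329, -0.72099998])) -0.014889100059517397 [609.00613134   0.         318.89847048]
top (array([ 0.44459812, -0.01956137,  1.26449376]), array([ 0.10412257,  0.01281231, -0.99481395])) -0.10201276446718455 [573.1641701    0.         322.27495657]
{'time_s': 0.1, 'qpos': array([ 1.14515460e+00,  2.59299495e-01,  1.53592510e+00,  5.06287584e-07,
        1.34799283e+00, -2.02807043e-01]), 'qd': array([ 4.19426787e-04, -1.62921894e-03, -2.23124100e-03,  2.15228699e-03,
        6.91079077e-05,  1.90495968e-04]), 'effort': array([ 1.96664463e-03, -4.38215947e+01, -2.84643298e+01,  7.21597206e-02,
        3.63010552e-02, -9.03677619e-05]), 'ee_pos': array([0.12133139, 0.53597188, 0.2179045 ]), 'eef_rot': array([-0.4415667 ,  0.55300501,  0.44104549,  0.55198115]), 'contact_force': array([-0.06391732,  0.68850028,  0.17235068]), 'torque': array([ 0.03879564, -0.00552316, -0.0435328 ]), 'grip_width': 0.9997330229427391}
```

View pics/side0.png

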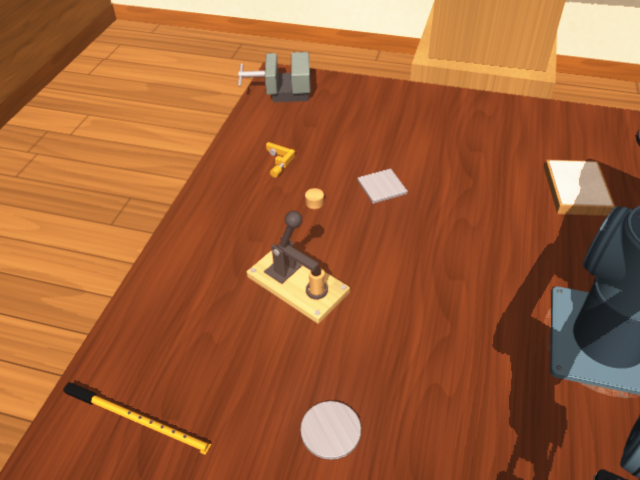

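View pics/top0.png

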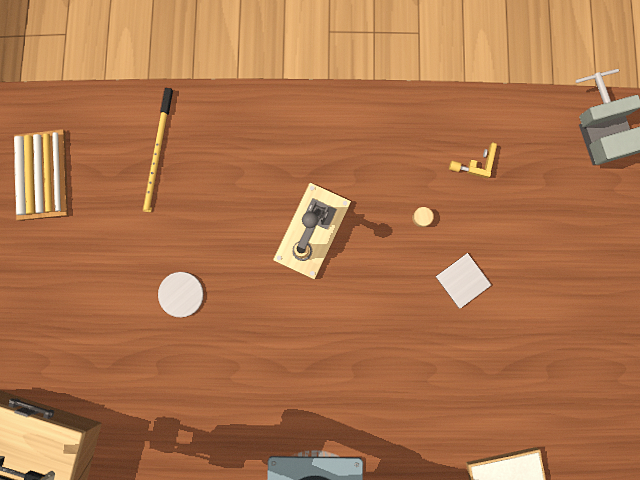

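The two views agree. In the top view, the jig's board has corners near (312,183), (352,201), (315,278) and (274,261), with the plug's collar at about (302,250) and the knob at about (311,220). The round disc is at (181,294), and the square block (464,280) and the spare (424,216) are distractors. Next I'll measure with masks.

Run:
```python
from h import *
T=grab('top');S=grab('side')
def crop(f,x0,y0,w,h,fn,k):
    cv2.imwrite('pics/'+fn,cv2.resize(f['color'][y0:y0+h,x0:x0+w],None,fx=k,fy=k,interpolation=cv2.INTER_CUBIC))
crop(T,260,175,110,110,'tc.png',5);crop(S,240,200,120,130,'sc.png',4.5)
def comp(m,seed):
    n,l=cv2.connectedComponents(m.astype(np.uint8)); return (l==l[seed[1],seed[0]]).astype(np.uint8)
# disc
for f,sd,n in((T,(181,294),'T'),(S,(331,430),'S')):
    hsv=cv2.cvtColor(f['color'],cv2.COLOR_BGR2HSV)
    m=comp((hsv[...,1]<60)&(hsv[...,2]>120),sd)
    c=max(cv2.findContours(m,0,cv2.CHAIN_APPROX_NONE)[0],key=cv2.contourArea)
    P=np.array([onz(f,p[0],.01)[:2] for p in c],np.float32)
    print(n,'disc',cv2.fitEllipse(P),cv2.minEnclosingCircle(P))
# board
for f,sd,n in((T,(330,250),'T'),(S,(280,290),'S')):
    hsv=cv2.cvtColor(f['color'],cv2.COLOR_BGR2HSV); print(hsv[sd[1],sd[0]])
    m=comp((hsv[...,2]>170)&(hsv[...,1]<150)&(hsv[...,0]>15),sd)
    c=max(cv2.findContours(m,0,cv2.CHAIN_APPROX_NONE)[0],key=cv2.contourArea)
    P=np.array([onz(f,p[0],.018)[:2] for p in c],np.float32)
    r=cv2.minAreaRect(P);print(n,'board',r,cv2.boxPoints(r).tolist())
```

```text
T disc ((0.4525856673717499, 0.3032437264919281), (0.09805252403020859, 0.0991658866405487), 2.4590327739715576) ((0.45280152559280396, 0.3032394051551819), 0.05054570734500885)
S disc ((0.4530600607395172, 0.3045731782913208), (0.09765451401472092, 0.1007094755768776), 14.43585205078125) ((0.45286592841148376, 0.304614782333374), 0.05112627148628235)
[  9 162 118]
T board ((0.6003437638282776, 0.013341844081878662), (1.1132676601409912, 1.5235234498977661), 0.41822370886802673) [[0.03816443681716919, 0.7710201740264893], [0.04928511381149292, -0.75246262550354], [1.1625230312347412, -0.7443364858627319], [1.151402473449707, 0.7791463136672974]]
[ 25 103 253]
S board ((0.5965793132781982, 0.019484497606754303), (0.1072600707411766, 0.19519411027431488), 65.6664047241211) [[0.48555439710617065, 0.01083359494805336], [0.6634078621864319, -0.06959588825702667], [0.7076042294502258, 0.028135400265455246], [0.5297507643699646, 0.10856488347053528]]
```

```bash
sleep 2; ls pics
```

```text
sc.png
side0.png
tc.png
top0.png
```

View pics/tc.png

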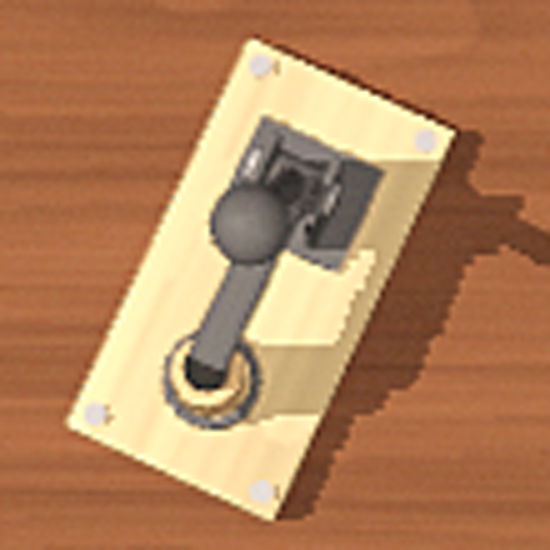

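View pics/sc.png

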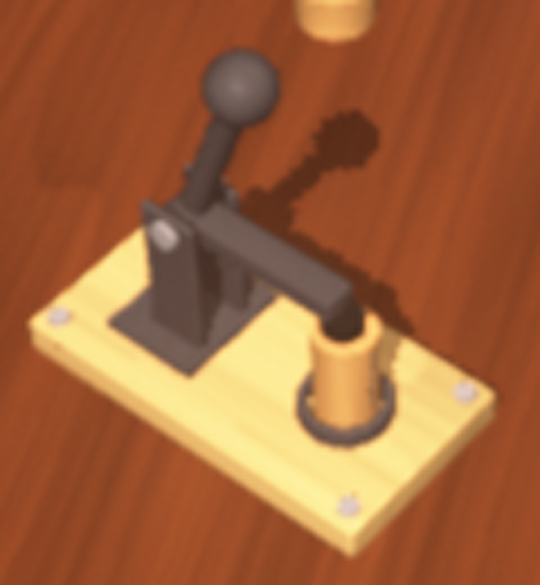

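Run:
```python
from h import *
T=grab('top');S=grab('side')
t=lambda u,v:((u+.5)/5-.5+260,(v+.5)/5-.5+175); s=lambda u,v:((u+.5)/4.5-.5+240,(v+.5)/4.5-.5+200)
C=np.array([onz(T,t(*p),.018)[:2] for p in((250,40),(455,131),(275,520),(68,425))]);print(C,C.mean(0))
d=(C[0]+C[1]-C[2]-C[3])/2;print('len',np.linalg.norm(d),'yaw',np.degrees(np.arctan2(d[1],d[0])),'w',np.linalg.norm(C[0]-C[1]))
print('collarT',onz(T,t(213,383),.028),'collarS',onz(S,s(346,402),.028))
print('knob',tri(T,t(250,220),S,s(241,87)), onz(T,t(250,220),.184),onz(S,s(241,87),.184))
# collar contour mask
a=np.radians(np.arange(0,360,20))
```

```text
[[ 0.70219078  0.02117014]
 [ 0.66259153 -0.06964718]
 [ 0.49053995  0.00710506]
 [ 0.53081855  0.09808924]] [0.5965352  0.01417932]
len 0.18811883673031507 yaw -24.107012735048308 w 0.09907515488467555
collarT [0.54916102 0.03459035 0.028     ] collarS [0.55053871 0.03780433 0.028     ]
knob (array([0.59772109, 0.01454904, 0.18503867]), np.float64(0.0009889211889561233)) [0.59835826 0.01468304 0.184     ] [0.59757998 0.01350889 0.184     ]
```

Run:
```python
from h import *
from scipy.spatial.transform import Rotation as R
s=ctrl.sense();M=R.from_quat(s['eef_rot']).as_matrix();print(M.round(3))
j=M[:,2];a=np.degrees(np.arctan2(j[1],j[0]));print('jaw yaw',a)
d=np.array([np.cos(np.radians(-24.1)),np.sin(np.radians(-24.1))])
pl=np.array([.5505,.0355]);print(d)
print('prepush',pl-.0*d,'shift mm',(pl-s['ee_pos'][:2])*1e3)
for k in(65.9,-114.1):print('turn',k-a,np.radians(k-a))
```

```text
[[-0.    -0.975  0.221]
 [-0.001  0.221  0.975]
 [-1.     0.    -0.001]]
jaw yaw 77.234004548738
[ 0.91283418 -0.40833046]
prepush [0.5505 0.0355] shift mm [ 429.08242751 -500.75768278]
turn -11.334004548737994 -0.1978156968114921
turn -191.334004548738 -3.3394083504012855
```

```bash
python3 -m pendant '0 0 -0.05 15 -18 0 60;0 0 -0.05 25 -30 0 30;0 0 -0.05 27 -32 0 0;0 0 -0.048 27 -32 0 0;0 0 0 27 -32 0 0;0 0 0 27 -32 0 0;0 0 0 27 -32 0 0;0 0 0 27 -32 0 0' 10; python3 -m pendant '0 0 0 27 -32 0 0;0 0 0 27 -32 0 0;0 0 0 27 -32 0 0;0 0 0 27 -32 0 0;0 0 0 27 -32 0 0;0 0 0 27 -32 0 0;0 0 0 27 -32 0 0;0 0 0 20 -19 0 0'; python3 -m pendant '0 0 0 10 -10 0 0;0 0 0 0 0 0 0;0 0 0 0 0 0 0'
python3 - <<'E'
from h import *
s=ctrl.sense();print(s['ee_pos'],s['contact_force'],s['grip_width'],(np.array([.5505,.0355])-s['ee_pos'][:2])*1e3)
grab('top','t1.png');grab('side','s1.png')
E
```

```text
time_s: 0.97
ee_pos: [0.3235, 0.2957, 0.2189]
eef_rot: [-0.385, 0.593, 0.385, 0.594]
contact_force: [0.6, 1.4, 0.4]
grip_width: 0.476
time_s: 1.63
ee_pos: [0.5327, 0.0519, 0.2186]
eef_rot: [-0.384, 0.594, 0.383, 0.594]
contact_force: [0.9, -0.8, 0.0]
grip_width: 0.005
time_s: 1.88
ee_pos: [0.5403, 0.0456, 0.2182]
eef_rot: [-0.384, 0.594, 0.385, 0.593]
contact_force: [-0.7, -0.6, -0.5]
grip_width: 0.006
[0.5403381  0.04563501 0.21817817] [-0.69022098 -0.57968038 -0.50893615] 0.005856045166982667 [ 10.16190228 -10.13500768]
```

```bash
python3 -m pendant '0 0 0 1 -2 -25 0;0 0 0 1 -2.5 -28 0;0 0 0 0 0 0 0;0 0 0 0 0 0 0'
python3 - <<'E'
from h import *
S=grab('side');cv2.imwrite('pics/s2.png',cv2.resize(S['color'][120:340,220:420],None,fx=2.5,fy=2.5))
E
```

```text
time_s: 2.32
ee_pos: [0.5409, 0.0424, 0.1651]
eef_rot: [-0.384, 0.594, 0.386, 0.592]
contact_force: [0.1, 0.3, 0.2]
grip_width: 0.007
```

View pics/s2.png

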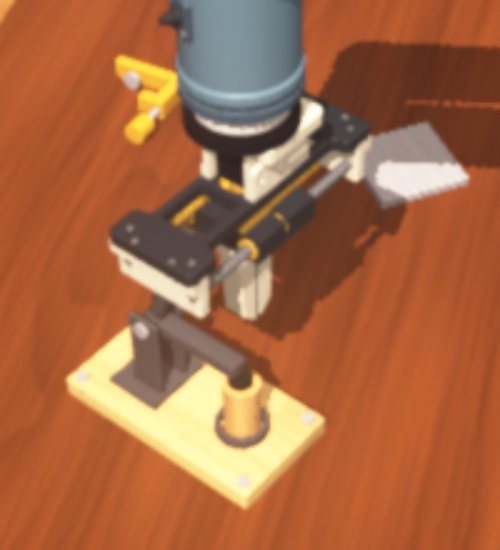

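The picture shows the closed fingers at about (250,285) in the crop, on the plug side of the handle and above the clamp arm. I'll push along the plug-to-pivot direction now.

```bash
python3 -m pendant '0 0 0 9 -4 0 0;0 0 0 9 -4 0 0;0 0 0 9 -4 0 0;0 0 0 7 -3 0 0;0 0 0 7 -3 0 0;0 0 0 7 -3 0 0' ; python3 -m pendant '0 0 0 7 -3 0 0;0 0 0 7 -3 0 0;0 0 0 7 -3 0 0;0 0 0 7 -3 0 0'
python3 - <<'E'
from h import *
S=grab('side');cv2.imwrite('pics/s3.png',cv2.resize(S['color'][120:340,220:420],None,fx=2.5,fy=2.5))
s=ctrl.sense();print((s['ee_pos'][:2]-[.5505,.0355])@[.9128,-.4083])
E
```

```text
time_s: 2.87
ee_pos: [0.5915, 0.0195, 0.1657]
eef_rot: [-0.384, 0.594, 0.385, 0.593]
contact_force: [-1.4, 0.4, 1.1]
grip_width: 0.004
time_s: 3.2
ee_pos: [0.6196, 0.0075, 0.1655]
eef_rot: [-0.385, 0.593, 0.384, 0.593]
contact_force: [-1.1, -0.4, 0.4]
grip_width: 0.009
0.07602014494161534
```

View pics/s3.png

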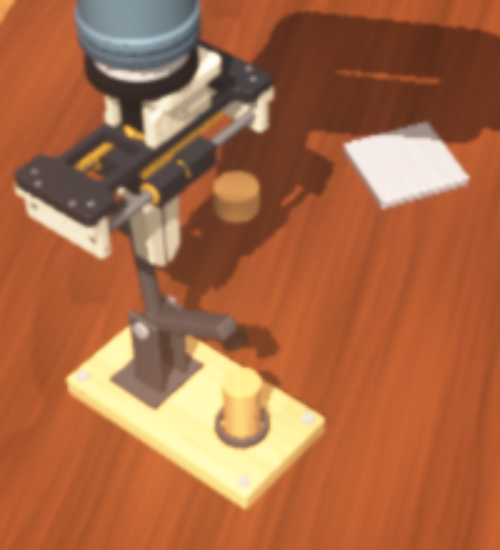

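The lever has turned about 0.5 rad, with the arm end raised at (232,330) in the crop. The plug is still in its collar at (242,405). I'll keep pushing.

```bash
python3 -m pendant '0 0 0 7 -3 0 0;0 0 0 7 -3 0 0;0 0 0 7 -3 0 0;0 0 0 7 -3 0 0;0 0 0 7 -3 0 0;0 0 0 6 -3 0 0'
python3 - <<'E'
from h import *
S=grab('side');cv2.imwrite('pics/s4.png',cv2.resize(S['color'][120:340,220:420],None,fx=2.5,fy=2.5))
s=ctrl.sense();print((s['ee_pos'][:2]-[.5505,.0355])@[.9128,-.4083])
E
```

```text
time_s: 3.75
ee_pos: [0.6609, -0.0105, 0.1657]
eef_rot: [-0.385, 0.593, 0.384, 0.594]
contact_force: [-0.5, 0.2, -0.2]
grip_width: 0.003
0.12061304778446374
```

View pics/s4.png

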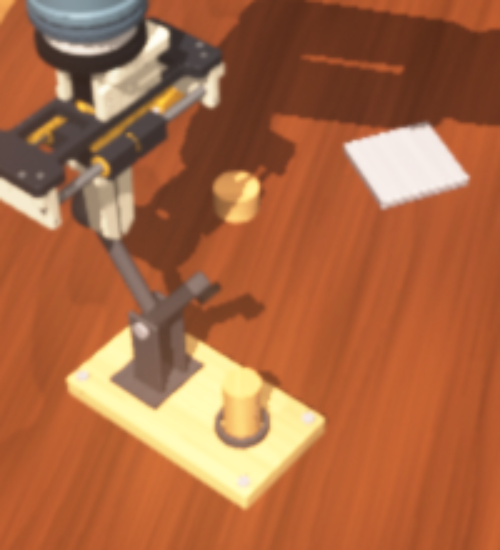

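The lever is at about 1 rad, with the arm pointing up at (200,285) in the crop. I'll give it a little more push, then go straight up out of the way.

```bash
python3 -m pendant '0 0 0 8 -3.5 0 0;0 0 0 8 -3.5 0 0;0 0 0 3 -1.5 20 0;0 0 0 0 0 35 0;0 0 0 0 0 30 0;0 0 0 0 0 0 0;0 0 0 0 0 0 0;0 0 0 0 0 0 0' ; python3 -m pendant '0 0 0 0 0 0 0;0 0 0 0 0 0 0;0 0 0 0 0 0 0;0 0 0 0 0 0 0'
python3 - <<'E'
from h import *
S=grab('side');cv2.imwrite('pics/s5.png',cv2.resize(S['color'][120:340,220:420],None,fx=2.5,fy=2.5))
T=grab('top','t5.png')
E
```

```text
time_s: 4.47
ee_pos: [0.6788, -0.0187, 0.2501]
eef_rot: [-0.384, 0.594, 0.385, 0.593]
contact_force: [-0.0, -0.1, -1.5]
grip_width: 0.001
time_s: 4.8
ee_pos: [0.6785, -0.0185, 0.2496]
eef_rot: [-0.384, 0.594, 0.385, 0.593]
contact_force: [-0.1, 0.1, 0.2]
grip_width: 0.005
```

View pics/s5.png

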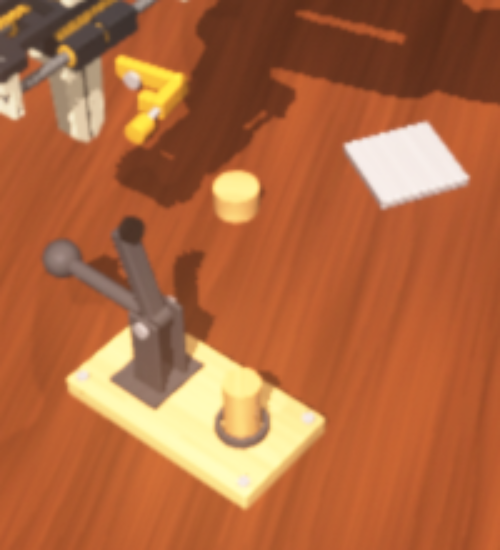

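The handle now lies level with the knob at (62,257), the arm is raised, and the plug is still seated at (242,405) in the crop. Next I'll refine the plug's axis.

Run:
```python
from h import *
T=cv2.imread('pics/t5.png');cv2.imwrite('pics/tc5.png',cv2.resize(T[205:285,260:370],None,fx=6,fy=6,interpolation=cv2.INTER_CUBIC))
S=grab('side');cv2.imwrite('pics/sc5.png',cv2.resize(S['color'][250:320,280:360],None,fx=7,fy=7,interpolation=cv2.INTER_CUBIC))
```

```text
(no output)
```

View pics/tc5.png

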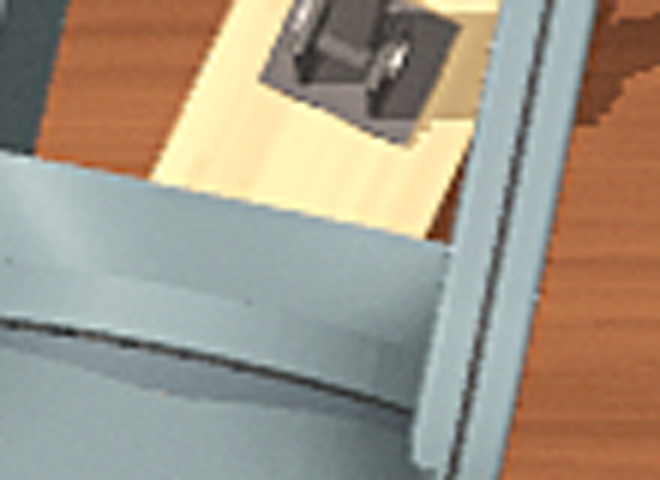

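View pics/sc5.png

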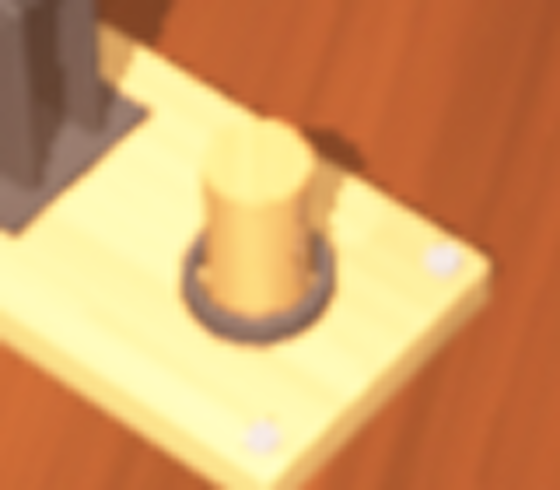

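Run:
```python
from h import *
S=grab('side')
p=lambda u,v:((u+.5)/7-.5+280,(v+.5)/7-.5+250)
P=onz(S,p(259,161),.074);print(P,'edges',[onz(S,p(*q),.074)[:2].round(4) for q in((204,161),(314,161),(259,118),(259,204))])
# predicted outlines for current guess
for c in((.5505,.0355),(.5505,.037)):
  print(c,[((q-[280,250])*7).round(0).tolist() for q in proj(S,[(c[0],c[1],.074),(c[0]-.0212,c[1]+.0055,.028),(c[0]+.0055*0,c[1]+.022,.028)])])
s=ctrl.sense();print((np.array([.5505,.0365])-s['ee_pos'][:2])*1e3)
```

```text
[0.55010719 0.03518861 0.074     ] edges [array([0.5646, 0.0389]), array([0.5357, 0.0315]), array([0.5543, 0.0202]), array([0.546 , 0.0499])]
(0.5505, 0.0355) [[254.0, 159.0], [326.0, 296.0], [237.0, 326.0]]
(0.5505, 0.037) [[253.0, 163.0], [325.0, 300.0], [235.0, 331.0]]
[-128.26398568   55.05691426]
```

```bash
python3 -m pendant '0 0 0 -20 8 0 50;0 0 0 -35 15 0 70;0 0 0 -35 15 0 70;0 0 0 -30 12 0 70;0 0 0 -8.5 3.7 0 70;0 0 0 0 0 -30 70;0 0 0 0 0 -35 70;0 0 0 0 0 -35 70'; python3 -m pendant '0 0 0 0 0 -30 70;0 0 0 0 0 0 70;0 0 0 0 0 0 70'
python3 - <<'E'
from h import *
S=grab('side');cv2.imwrite('pics/s6.png',cv2.resize(S['color'][180:330,230:400],None,fx=4,fy=4))
s=ctrl.sense();print((np.array([.5501,.0352])-s['ee_pos'][:2])*1e3,s['ee_pos'])
E
```

```text
time_s: 5.67
ee_pos: [0.5515, 0.0351, 0.1512]
eef_rot: [-0.386, 0.592, 0.384, 0.595]
contact_force: [0.1, -0.7, -0.1]
grip_width: 0.528
time_s: 5.92
ee_pos: [0.5497, 0.0351, 0.1198]
eef_rot: [-0.384, 0.594, 0.385, 0.593]
contact_force: [0.9, -0.2, 0.3]
grip_width: 0.729
[-1.11465537  0.29370485] [0.55121466 0.0349063  0.12159972]
```

View pics/s6.png

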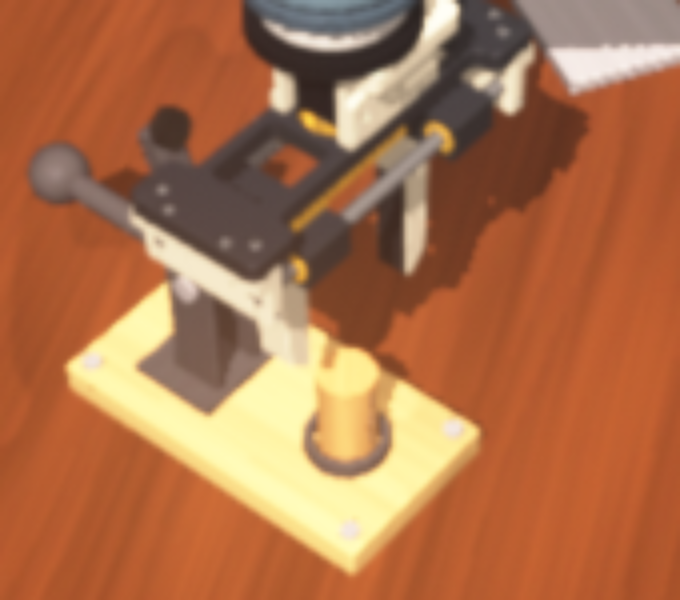

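The plug sits between the open fingers, and the clamp lever is clear behind them. I'll descend.

```bash
python3 -m pendant '0 0 0 0 0 -25 70;0 0 0 0 0 -25 70;0 0 0 0 0 -20 70;0 0 0 0 0 -10 70;0 0 0 0 0 0 70;0 0 0 0 0 0 70'
python3 - <<'E'
from h import *
S=grab('side');cv2.imwrite('pics/s7.png',cv2.resize(S['color'][180:330,230:400],None,fx=4,fy=4))
E
```

```text
time_s: 6.47
ee_pos: [0.5517, 0.0349, 0.0422]
eef_rot: [-0.385, 0.593, 0.384, 0.594]
contact_force: [-0.2, -0.8, 0.3]
grip_width: 0.754
```

View pics/s7.png

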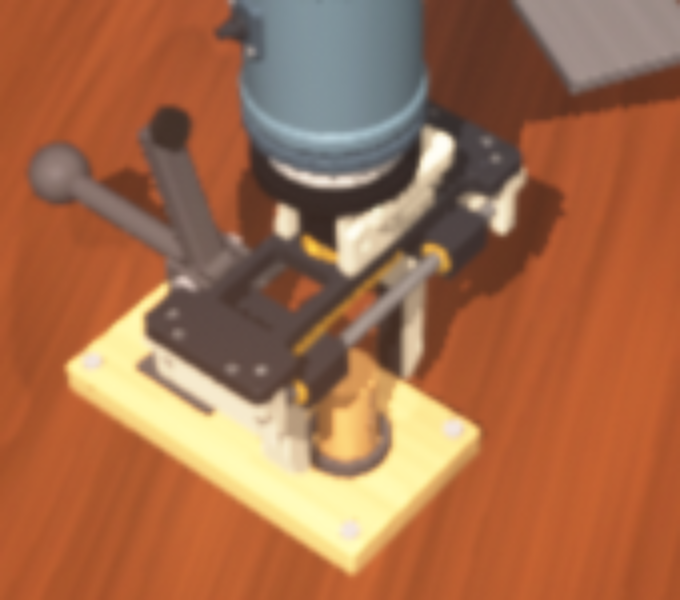

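```bash
python3 -m pendant '0 0 0 0 0 -2 45;0 0 0 0 0 0 34;0 0 0 0 0 0 24;0 0 0 0 0 0 20;0 0 0 0 0 0 20;0 0 0 0 0 0 20;0 0 0 0 0 0 20;0 0 0 0 0 0 20' 12;  python3 -m pendant '0 0 0 0 0 0 20;0 0 0 0 0 0 20;0 0 0 0 0 0 20'
```

```text
time_s: 7.18
ee_pos: [0.5503, 0.0351, 0.0387]
eef_rot: [-0.385, 0.593, 0.385, 0.593]
contact_force: [-0.1, 0.2, 1.8]
grip_width: 0.319
time_s: 7.43
ee_pos: [0.5503, 0.0351, 0.0387]
eef_rot: [-0.385, 0.593, 0.385, 0.593]
contact_force: [1.2, -0.1, 0.8]
grip_width: 0.316
```

```bash
python3 -m pendant '0 0 0 0 0 0 20;0 0 0 0 0 3 20;0 0 0 0 0 5 20;0 0 0 0 0 8 20;0 0 0 0 0 12 20;0 0 0 0 0 18 20;0 0 0 0 0 20 20;0 0 0 0 0 14 20' 20;  python3 -m pendant '0 0 0 0 0 0 20;0 0 0 0 0 0 20;0 0 0 0 0 0 20'
python3 - <<'E'
from h import *
S=grab('side');cv2.imwrite('pics/s8.png',cv2.resize(S['color'][180:330,230:400],None,fx=4,fy=4))
s=ctrl.sense();print((np.array([.4528,.3039])-s['ee_pos'][:2])*1e3,s['ee_pos'])
E
```

```text
time_s: 8.1
ee_pos: [0.551, 0.0351, 0.121]
eef_rot: [-0.385, 0.593, 0.384, 0.594]
contact_force: [0.2, -0.4, 0.1]
grip_width: 0.317
time_s: 8.35
ee_pos: [0.5498, 0.0352, 0.1181]
eef_rot: [-0.384, 0.594, 0.385, 0.593]
contact_force: [-0.1, 0.7, 0.3]
grip_width: 0.317
[-96.70438008 268.67949819] [0.54950438 0.0352205  0.11771563]
```

View pics/s8.png

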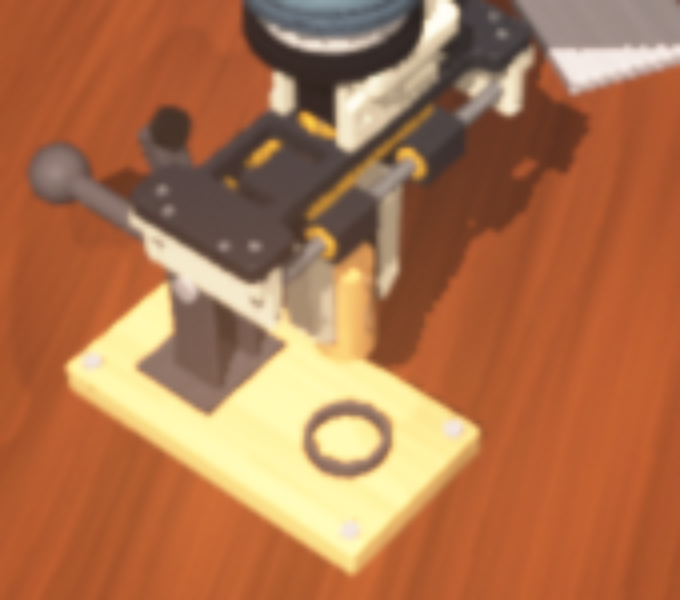

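The plug is lifted clear of the empty collar at (348,438) and hangs upright. I'll carry it to the disc.

```bash
python3 -m pendant '0 0 0 -4 11 0 20;0 0 0 -9 25 0 20;0 0 0 -12 33 0 20;0 0 0 -13 36 0 20;0 0 0 -13 36 0 20;0 0 0 -13 36 0 20;0 0 0 -12 33 0 20;0 0 0 -9 25 0 20';  python3 -m pendant '0 0 0 -7 20 0 20;0 0 0 -5 14 0 20;0 0 0 0 0 -20 20;0 0 0 0 0 -20 20;0 0 0 0 0 -15 20;0 0 0 0 0 0 20;0 0 0 0 0 0 20;0 0 0 0 0 0 20'
python3 - <<'E'
from h import *
S=grab('side');cv2.imwrite('pics/s9.png',cv2.resize(S['color'][330:480,240:420],None,fx=4,fy=4))
T=grab('top');cv2.imwrite('pics/t9.png',cv2.resize(T['color'][200:380,80:300],None,fx=3,fy=3))
s=ctrl.sense();print((np.array([.4528,.3039])-s['ee_pos'][:2])*1e3,s['ee_pos'])
E
```

```text
time_s: 9.07
ee_pos: [0.4626, 0.273, 0.1177]
eef_rot: [-0.384, 0.594, 0.385, 0.593]
contact_force: [1.0, -0.9, -0.9]
grip_width: 0.321
time_s: 9.73
ee_pos: [0.4533, 0.3045, 0.064]
eef_rot: [-0.385, 0.593, 0.385, 0.593]
contact_force: [-0.2, 0.1, -0.4]
grip_width: 0.317
[-1.15100722 -0.59093888] [0.45395101 0.30449094 0.0646443 ]
```

View pics/s9.png

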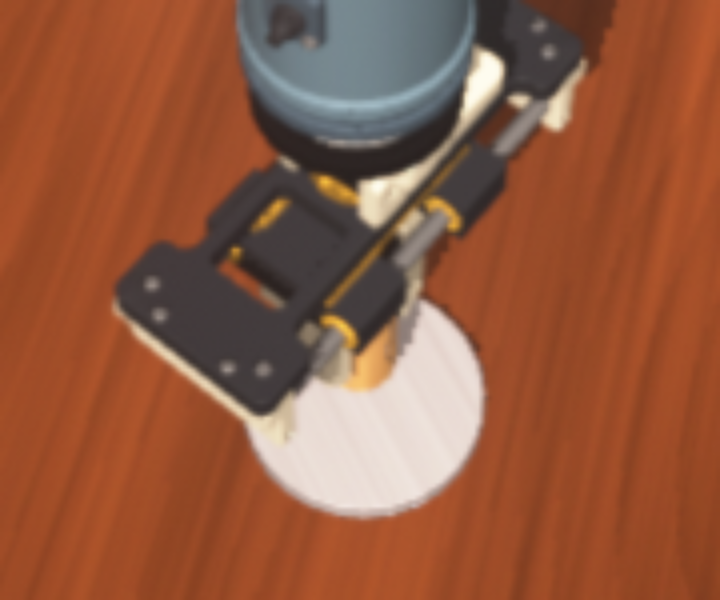

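The plug is upright over the disc, with its bottom at (370,385) in the crop. I'll lower it 28 mm, then feel for contact.

```bash
python3 -m pendant '0 0 0 0 0 -8 20;0 0 0 0 0 -10 20;0 0 0 0 0 -7 20;0 0 0 0 0 -3 20;0 0 0 0 0 0 20;0 0 0 0 0 0 20;0 0 0 0 0 0 20'; python3 -m pendant '0 0 0 0 0 -1 20;0 0 0 0 0 -1 20;0 0 0 0 0 0 20;0 0 0 0 0 0 20'; python3 -m pendant '0 0 0 0 0 -1 20;0 0 0 0 0 0 20;0 0 0 0 0 0 20';python3 -m pendant '0 0 0 0 0 0 20'
```

```text
time_s: 10.42
ee_pos: [0.4535, 0.3042, 0.0357]
eef_rot: [-0.385, 0.593, 0.385, 0.593]
contact_force: [-0.5, 0.6, -0.6]
grip_width: 0.32
time_s: 10.75
ee_pos: [0.4534, 0.3041, 0.0337]
eef_rot: [-0.385, 0.593, 0.385, 0.593]
contact_force: [-0.9, -0.4, -0.3]
grip_width: 0.318
time_s: 11.0
ee_pos: [0.4533, 0.3041, 0.0327]
eef_rot: [-0.385, 0.593, 0.385, 0.593]
contact_force: [0.0, -0.6, 0.1]
grip_width: 0.316
time_s: 11.08
ee_pos: [0.4533, 0.3041, 0.0326]
eef_rot: [-0.385, 0.593, 0.385, 0.593]
contact_force: [1.0, 0.2, -0.0]
grip_width: 0.32
```

```bash
python3 -m pendant '0 0 0 0 0 -1 20;0 0 0 0 0 0 20;0 0 0 0 0 0 20'; python3 -m pendant '0 0 0 0 0 -0.5 20;0 0 0 0 0 0 20;0 0 0 0 0 0 20';python3 -m pendant '0 0 0 0 0 -0.5 20;0 0 0 0 0 0 20;0 0 0 0 0 0 20'
```

```text
time_s: 11.33
ee_pos: [0.4532, 0.3041, 0.0316]
eef_rot: [-0.385, 0.593, 0.385, 0.593]
contact_force: [-0.1, -0.3, -0.3]
grip_width: 0.321
time_s: 11.58
ee_pos: [0.4533, 0.3041, 0.0311]
eef_rot: [-0.385, 0.593, 0.385, 0.593]
contact_force: [0.4, 0.4, -0.1]
grip_width: 0.318
time_s: 11.83
ee_pos: [0.4534, 0.3042, 0.0308]
eef_rot: [-0.385, 0.593, 0.385, 0.593]
contact_force: [0.3, -0.0, 0.9]
grip_width: 0.322
```

```bash
python3 -m pendant '0 0 0 0 0 -0.5 20;0 0 0 0 0 0 20;0 0 0 0 0 0 20';python3 -m pendant '0 0 0 0 0 0 20;0 0 0 0 0 0 20'
```

```text
time_s: 12.08
ee_pos: [0.4535, 0.3042, 0.0307]
eef_rot: [-0.385, 0.593, 0.385, 0.594]
contact_force: [-2.1, -0.6, 5.6]
grip_width: 0.32
time_s: 12.25
ee_pos: [0.4534, 0.3041, 0.0307]
eef_rot: [-0.385, 0.593, 0.385, 0.594]
contact_force: [-1.6, -0.2, 6.1]
grip_width: 0.321
```

Contact at about 6 N, right at the predicted height. Now a gentle release.

```bash
python3 -m pendant '0 0 0 0 0 0.3 20;0 0 0 0 0 0 20;0 0 0 0 0 0 20' 5; python3 -m pendant '0 0 0 0 0 0 31;0 0 0 0 0 0 33;0 0 0 0 0 0 36;0 0 0 0 0 0 42;0 0 0 0 0 0 50;0 0 0 0 0 0 60;0 0 0 0 0 0 70;0 0 0 0 0 0 70'
python3 - <<'E'
from h import *
S=grab('side');cv2.imwrite('pics/s10.png',cv2.resize(S['color'][330:480,240:420],None,fx=4,fy=4))
E
```

```text
time_s: 12.5
ee_pos: [0.4535, 0.3042, 0.0306]
eef_rot: [-0.385, 0.593, 0.385, 0.594]
contact_force: [-0.4, -0.3, 3.3]
grip_width: 0.324
time_s: 13.17
ee_pos: [0.4533, 0.3041, 0.0304]
eef_rot: [-0.385, 0.593, 0.385, 0.593]
contact_force: [-0.1, 0.3, 1.3]
grip_width: 0.686
```

View pics/s10.png

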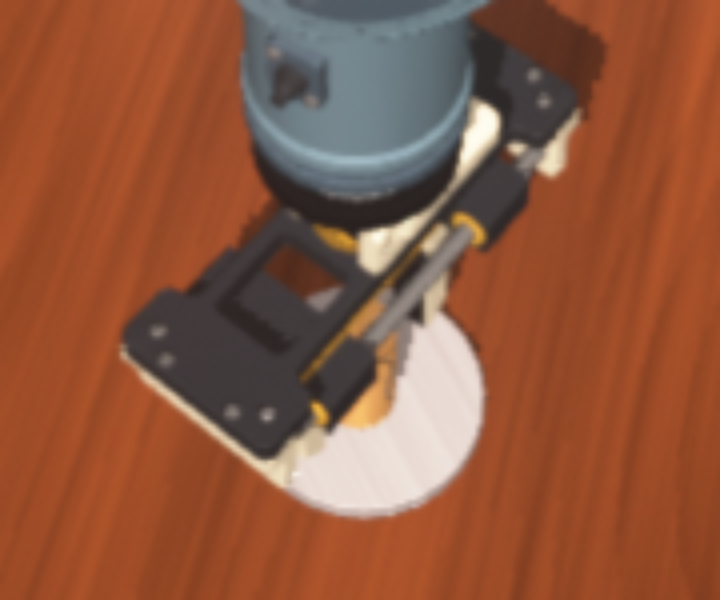

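The plug stands upright on the disc with its foot at about (368,420) in the crop, and the fingers are open. I'll retreat straight up and check.

```bash
python3 -m pendant '0 0 0 0 0 5 70;0 0 0 0 0 15 70;0 0 0 0 0 25 70;0 0 0 0 0 30 70;0 0 0 0 0 35 70;0 0 0 0 0 35 70;0 0 0 0 0 10 70;0 0 0 0 0 0 70'; python3 -m pendant '0 0 0 -20 30 0 70;0 0 0 -25 30 0 70;0 0 0 -25 30 0 70;0 0 0 -20 30 0 70;0 0 0 -10 15 0 70;0 0 0 0 0 0 70;0 0 0 0 0 0 70;0 0 0 0 0 0 70'
python3 - <<'E'
from h import *
S=grab('side','s11.png')
T=grab('top','t11.png')
cv2.imwrite('pics/t11c.png',cv2.resize(T['color'][235:345,130:250],None,fx=5,fy=5))
cv2.imwrite('pics/s11c.png',cv2.resize(S['color'][200:480,220:420],None,fx=2,fy=2))
E
```

```text
time_s: 13.88
ee_pos: [0.4553, 0.305, 0.1894]
eef_rot: [-0.385, 0.591, 0.384, 0.596]
contact_force: [0.5, 1.0, -0.4]
grip_width: 0.752
time_s: 14.55
ee_pos: [0.3531, 0.4381, 0.1841]
eef_rot: [-0.385, 0.594, 0.384, 0.593]
contact_force: [0.6, 0.8, -0.3]
grip_width: 0.753
```

View pics/s11.png

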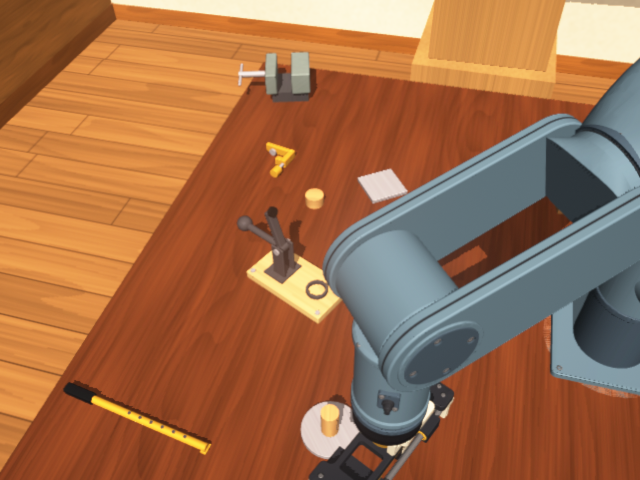

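View pics/t11c.png

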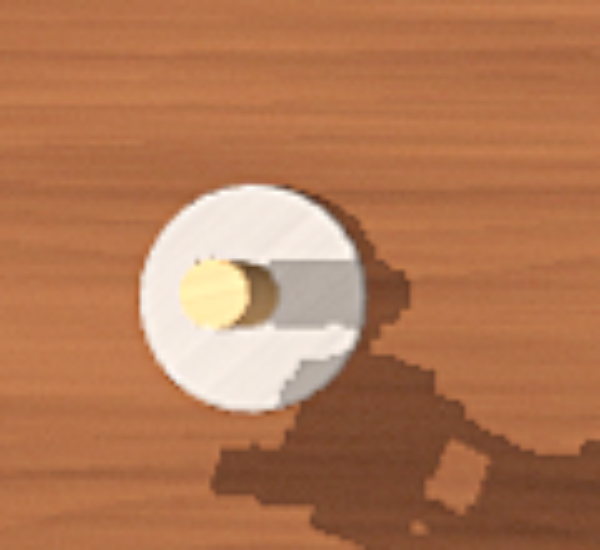

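Run:
```python
from h import *
T=ctrl.grab_frame('top')
p=onz(T,(130+215/5,235+295/5),.066);print(p,np.linalg.norm(p[:2]-[.4526,.3032]))
print('base',onz(T,(130+244/5,235+295/5),.010))
ctrl.hand_in()
```

```text
[0.4521462  0.30396981 0.066     ] 0.0008936114700620252
base [0.4527156  0.30610558 0.01      ]
the job is handed in; nothing more can be done
```

I did the whole task and handed it in at about 14.7 s of the 53 s limit; no verdict is reported.

- **Clamp:** I pushed the handle with closed fingers until it passed over centre, and it fell open by itself. The plug stayed in its socket. The pictures show the handle level and the arm raised, both right afterwards and just before hand-in. I only judged the angle by eye, so whether it is past 1.7 rad is not measured.
- **Plug:** I gripped the plug, lifted it out and lowered it onto the disc until I felt about 6 N of contact, at the height I had predicted. Then I let go and backed away.
- **Last checks:** The top camera puts the centre of the plug's top about 1 mm from the disc's centre, and a rough estimate of its foot is within about 3 mm. That difference is within how well I could pick the pixels, so the plug looks upright. The gripper is clear of everything, with only noise on the force reading.

None of these checks failed or disagreed.

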